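Kitting parts for two loudspeakers

ROBOT

A 7-joint arm with a two-finger parallel gripper is mounted at the origin on the work surface. World frame = base frame: x ahead of the robot, y to its left, z up, the work surface at z = 0. Lengths are in m, angles in rad, forces in N, time in s.
With the tool pointing down it reaches from about 0.425 to 0.825 m from the base axis. Payload 3.6 kg.
Tool frame: the origin (TCP) lies midway between the tips of the shut fingers; the grasp point (between the pads) lies 19 mm behind it; z points along the fingers, y is the line along which they close (so a half turn about z gives the same grasp; the last joint's range is limited). The gripper opens to 85 mm and grips with 20 to 120 N. Pads are 22 mm wide; open, the fingers measure 114 mm over their backs; the gripper's body (76 mm by 85 mm) begins 54 mm behind the grasp point. The pads swing forward as they close: fully open they stand 13 mm farther back than shut.
Start: joints at [-1.141, 0.615, -0.013, 1.423, 0.008, 1.103, -0.04], TCP at [0.287, 0.583, 0.231] pointing down, gripper open.
Joint ranges: [-3.12, 3.12], [-0.3, 2.06], [-1.34, 1.32], [0.26, 2.42], [-1.36, 4.5], [0.01, 1.98], [-2.84, 2.84]. Speed limits (rad/s): [2.79, 2.79, 3.14, 3.14, 3.14, 3.14, 3.14].

INTERFACE

Orientations are given as a rotation vector (axis times angle).
In Python, from workcell import get_state, grab_frame, calibration, manip, search_frame gives the robot as it stands.
- The arm moves only by the shell command python3 -m jog 'ROWS' [OPENING] [FORCE]. ROWS is text: rows parted by semicolons, each of 6 numbers parted by spaces: the shift along the world's x, y, z in units of 500 mm (1.0 is 500 mm), then the turn, a rotation vector about the world's x, y, z in units of pi/4 rad (1.0 is pi/4 rad). In form: x y z rx ry rz; .... A call has exactly 5 rows; each row is the pose to reach, as a shift and turn from the pose commanded when the call began; what a row does not reach only later rows make up. A row lasts 1/8 s, in which the tool goes at most 62.5 mm and 10.7 degrees, less where a joint would pass 70% of its speed; a pose out of reach is approached as far as the arm can. A call with a number of a shift or a turn outside -1 to 1 is refused whole. A call with a gripper value outside its range is refused whole. OPENING is the closure, from 0 (fully open) to 1 (shut), set as the call begins (- or left out, the last holds). The fingers move at their own pace and stop on an object; FORCE is the grip in N (left out, the last holds). Time passes only in rows, so rows that repeat a pose let the fingers close, or fill a call up. It gives the time, the measured TCP pose, the force, the opening and the grip force at its end, in the units of the state.
- get_state(): the state, without advancing time (a new reading comes with each control period).
- grab_frame(name): name is "scene" or "top" or "wrist"; returns (picture, depth): 480x640x3 uint8, blue, green, red; 480x640 float32, m along the optical axis (not along the pixel's ray), 0 where there is no reading.
- calibration(name): a dict with "intrinsics" (3x3 intrinsics, pixels), "k1" (the pictures are not rectified: a ray, as slopes to the right and down, at radius r is drawn at 1 + k1 r^2 times it, then the intrinsics apply), "R" (3x3) and "t" (3): a world point X has camera coordinates R X + t; the wrist camera has in their place "mount" (4x4, takes a point from camera to tool coordinates, whose origin is the TCP and whose axes are the flange's). Camera axes: x right, y down, z forward; pixel columns grow to the right and rows downward; lengths in m; the calibration is good to about 2 mm. A picture is of the moment at which its call begins: read the wrist's pose just before it. calibration takes no time and is no camera call.
- manip.job_done(): hands the job in; it is judged then, once.
Trained networks look in the newest picture that a camera, given by its name, has taken for a name from the list of things; names that differ only in an ending like _2 or _b are one class to them, and where a whole thing is asked for, a point or a joint stands for the part that bears it (a point fixed in the world has none). Each returns a list of dicts, best first, with "p" (0 to 1); they miss things now and then, are a little off and sometimes report something else, mostly with a low value. They report only what shows in the picture. A call takes as long as a camera call. They do not tell look-alikes from the thing itself.
- search_frame(name, camera): "xy" ([column, row] in pixels, amid what is visible of it).
The state is a dict: "time_s": time; "q": joint angles; "qvel": joint speeds; "joint_efforts": joint torques, N m; "eef_pos": TCP position; "eef_rot": TCP orientation; "contact_force": force on the tool from outside, world axes, zero at the start; "moment": the same for the moment, N m; "grip_width": opening from 0.0 (shut) to 1.0 (fully open); "gripper_force": force on a finger pad.
Only numpy, scipy, OpenCV 4.12 (cv2) and the standard library are available. Lean on these libraries where they do the work, as an engineer would, in place of code of your own. Each camera call takes 0.05 s, during which the arm holds its last target. There are 200 camera calls.

TASK

Make up the parts kits for two loudspeakers: the woofer, the terminal cup and the tweeter go into the long tray, and the full-range driver and the short port tube into the short tray, each part in the compartment made to its size. Set every part down gently, without dropping it, face down as it lies now and flat on the compartment's floor. Leave the long port tube and the tub of screws where they are.

Things in the scene. Friction and masses are not known exactly. Their poses are not given: they have to be found in the camera images.
- woofer: The largest driver, lying face down: round steel frame 82 mm across and 4 mm thick, basket above it (56 mm across at its top), then a round dark magnet 50 mm across from 22 to 38 mm height and a bright back plate 47 mm across up to 42 mm. Take it by the magnet. About 0.3 kg. Origin: centre of the underside; z up.
- full_range: Full-range driver, lying face down: square steel frame 66 x 66 mm (sides along its x and y, corners cut off, 84 mm over the corners), 4 mm thick; basket up to 18 mm height, then a round magnet 40 mm across from 18 to 31 mm and a bright back plate 38 mm across up to 34 mm. Take it by the magnet. About 0.16 kg. Origin: centre of the underside; z up.
- tweeter: Tweeter, the smallest driver, lying face down: round black plastic flange 52 mm across and 4 mm thick, then 34 mm across up to 8 mm, then a bright steel magnet can 28 mm across up to 23 mm with a cap 25 mm across up to 26 mm. About 70 g. Origin: centre of the underside; z up.
- tube_short: Short port tube of black plastic, standing on its flange: flange 48 mm across and 4 mm thick (a collar 39 mm across up to 7.5 mm), then a tube 32 mm across (2 mm wall, open at the top) to 50 mm height. About 35 g. Origin: centre of the underside; z up along the tube.
- terminal_cup: Terminal cup of black plastic, face down: flange 56 mm (its x) by 76 mm (its y), 3 mm thick; on it a closed box 38 mm (x) by 46 mm (y) up to 30 mm height, and two brass studs on top, 22 mm apart along y, up to 38 mm. About 50 g. Origin: centre of the underside; z up. In its compartment the 76 mm side lies along the tray's y, either way round.
- tube_long: Long port tube, stock for another model, not wanted: same as the short one (48 mm flange, 32 mm tube) but 85 mm high. Loose; it stays standing where it is. Origin: centre of the underside; z up.
- tray_long: Long grey kit tray, 274 mm (its x) by 112 mm (its y), fixed to the bench; floor 3 mm thick, rim and ribs 4 mm wide and 12 mm high. Origin: centre of its underside. Compartments, centre x, y in the tray's frame and inner size in mm: woofer (-81, 0), 104 x 104; terminal cup (15, 0), 80 x 104; tweeter (96, -15), 74 x 74. The narrow pocket beside the last, at +y, holds screws already.
- tray_short: Short grey kit tray, 174 mm (its x) by 100 mm (its y), fixed to the bench; floor 3 mm thick, rim and ribs 4 mm wide and 12 mm high. Origin: centre of its underside. Compartments, centre x, y in the tray's frame and inner size in mm: full-range driver (-37, 0), 92 x 92; short port tube (48, -11), 70 x 70. The narrow pocket beside the last, at +y, holds screws already.
- screw_tub: White open plastic tub of screws, 80 mm across the rim, 40 mm high, loose, beyond the stock. Leave it. Origin: centre of the underside.
Not all that is in view belongs to the job. What is shaped like the full_range but green, orange or red is not meant.

How it is judged:
At the end, for the whole second after the job is handed in: Each of the five parts lies inside its own compartment of the right tray (centre within 13 to 16 mm of the compartment's along the tray's x and y), face down, flat on the floor (underside within 4 mm of it, tilt under 0.08 rad), released and at rest (x of woofer in the frame of tray_long between -0.094 and -0.068 m and y of woofer in the frame of tray_long between -0.013 and 0.013 m and z of each of woofer, terminal_cup, tweeter in the frame of tray_long below 0.007 m and angle between each of woofer, terminal_cup, tweeter, full_range, tube_short's own z axis and vertical below 0.08 rad and linear speed of each of woofer, terminal_cup, tweeter, full_range, tube_short below 0.02 m/s and angular speed of each of woofer, terminal_cup, tweeter, full_range, tube_short below 0.3 rad/s and x of terminal_cup in the frame of tray_long between 0.001 and 0.029 m and y of terminal_cup in the frame of tray_long between -0.016 and 0.016 m and x of tweeter in the frame of tray_long between 0.083 and 0.109 m and y of tweeter in the frame of tray_long between -0.028 and -0.002 m and x of full_range in the frame of tray_short between -0.052 and -0.022 m and y of full_range in the frame of tray_short between -0.015 and 0.015 m and z of each of full_range, tube_short in the frame of tray_short below 0.007 m and x of tube_short in the frame of tray_short between 0.035 and 0.061 m and y of tube_short in the frame of tray_short between -0.024 and 0.002 m); the robot touches nothing.
It fails at once if the long port tube is moved more than 20 mm or tipped (distance of tube_long from where it was at the start of the episode above 0.02 m or angle between tube_long's own z axis and vertical above 0.35 rad).
It fails at once if the tub of screws is moved more than 20 mm (distance of screw_tub from where it was at the start of the episode above 0.02 m).
It fails at once if a part is dropped: nothing touches it while its underside is more than 22 mm above the bench ((height (world z) of woofer above 0.022 m and contact force between woofer and anything else below 0.001 N) or (height (world z) of terminal_cup above 0.022 m and contact force between terminal_cup and anything else below 0.001 N) or (height (world z) of tweeter above 0.022 m and contact force between tweeter and anything else below 0.001 N) or (height (world z) of full_range above 0.022 m and contact force between full_range and anything else below 0.001 N) or (height (world z) of tube_short above 0.022 m and contact force between tube_short and anything else below 0.001 N)).
It also fails if it takes over 120 s, if anything falls off the work surface, if the arm or the gripper's body presses on something with over 40 N, if the wrist force passes 120 N, or if a joint passes its speed limit or range.

## Working session

There is one attempt and no reset: what is moved stays moved. The work goes in short steps, Python scripts to look and compute and a shell command to move; the robot and the scene stay as the last step left them, time stands still between calls to the robot, and variables do not carry over. Pictures are saved under pics/ and viewed, at most 14 in all, crops included, and the job is handed in when it is done.

```bash
ls; mkdir -p pics; cat > h.py <<'E'
import numpy as np, cv2
from workcell import get_state, grab_frame, calibration, manip, search_frame
from scipy.spatial.transform import Rotation as Ro
def cam(name):
    c=calibration(name); K=np.array(c["intrinsics"]);k1=c["k1"]
    if "mount" in c:
        s=get_state(); T=np.eye(4);T[:3,:3]=Ro.from_rotvec(s["eef_rot"]).as_matrix();T[:3,3]=s["eef_pos"]
        T=T@np.array(c["mount"])
    else:
        T=np.eye(4);T[:3,:3]=np.array(c["R"]).T;T[:3,3]=-T[:3,:3]@np.array(c["t"])
    return K,k1,T
def rays(K,k1,uv):
    uv=np.asarray(uv,float).reshape(-1,1,2)
    # forward model x*(1+k1 r^2): OpenCV radial model
    return cv2.undistortPointsIter(uv,K,np.array([k1,0,0,0.]),None,None,(3,50,1e-10)).reshape(-1,2)
def pts(c,uv,d):
    K,k1,T=c; r=rays(K,k1,uv); d=np.asarray(d,float).reshape(-1,1)
    return np.hstack([r*d,d])@T[:3,:3].T+T[:3,3]
def atz(c,uv,z):
    K,k1,T=c; r=rays(K,k1,uv); v=np.hstack([r,np.ones((len(r),1))])@T[:3,:3].T
    return T[:3,3]+v*((z-T[2,3])/v[:,2])[:,None]
def cloud(c,dep):
    vv,uu=np.mgrid[:480,:640]; uv=np.stack([uu,vv],-1).reshape(-1,2)
    P=pts(c,uv,dep.reshape(-1)); P[dep.reshape(-1)<=0]=np.nan
    return P.reshape(480,640,3)
E
python3 - <<'E'
from h import *
print(get_state())
for n in ["top","scene"]:
    c=cam(n); im,d=grab_frame(n); cv2.imwrite(f"pics/{n}0.png",im); np.savez(f"{n}0.npz",im=im,d=d)
    P=cloud(c,d); print(n,c[2][:3,3])
    for o in ["woofer","full_range","tweeter","tube_short","terminal_cup","tube_long","tray_long","tray_short","screw_tub"]:
        for r in search_frame(o,n)[:4]:
            u,v=map(int,np.round(r["xy"])); print(o,round(r["p"],2),(u,v),np.round(P[min(v,479),min(u,639)],3))
E
```

```text
pics
{'time_s': 0.0, 'q': array([-1.14051903,  0.61595423, -0.01260183,  1.42494319,  0.00810311,
        1.10339514, -0.04039145]), 'qvel': array([-1.58825023e-03,  2.81368371e-04, -7.79684710e-04, -7.63379618e-05,
        8.69844149e-04,  1.82857645e-04,  8.13080453e-04]), 'joint_efforts': array([-1.73714316e-04, -4.69216955e+01,  2.59079123e-01, -1.71033990e+01,
        9.98977834e-03,  9.49084817e-03, -1.55087122e-05]), 'eef_pos': array([0.28634187, 0.58265681, 0.2301008 ]), 'eef_rot': array([-0.71105821, -3.05949795,  0.00407056]), 'contact_force': array([ 0.55961573, -0.45567353,  0.8154299 ]), 'moment': array([-0.04386632,  0.07344281,  0.00945773]), 'gripper_force': 0.0, 'grip_width': 1.002303796110118}
top [ 0.36010992 -0.01672974  1.10488273]
woofer 0.56 (288, 247) [0.547 0.06  0.045]
full_range 0.85 (409, 344) [ 0.359 -0.18   0.034]
full_range 0.8 (402, 291) [ 0.463 -0.168  0.035]
full_range 0.68 (417, 216) [ 0.616 -0.201  0.036]
full_range 0.66 (364, 247) [ 0.551 -0.092  0.034]
tweeter 0.63 (351, 299) [ 0.446 -0.067  0.031]
tube_short 0.72 (285, 297) [0.45  0.067 0.01 ]
t
[... 259 characters left out ...]
 (296, 147) [0.763 0.05  0.033]
scene [1.19309693 0.16243764 0.75559238]
woofer 0.58 (339, 247) [0.584 0.065 0.029]
full_range 0.91 (213, 331) [ 0.801 -0.099  0.03 ]
full_range 0.85 (235, 197) [ 0.491 -0.166  0.02 ]
full_range 0.58 (260, 232) [ 0.579 -0.087  0.029]
full_range 0.58 (241, 161) [ 0.381 -0.189  0.02 ]
tweeter 0.62 (286, 198) [ 0.466 -0.066  0.014]
tube_short 0.79 (354, 208) [0.468 0.074 0.018]
tube_short 0.4 (251, 275) [ 0.68  -0.073  0.03 ]
terminal_cup 0.74 (250, 275) [ 0.68  -0.075  0.03 ]
tray_long 0.91 (481, 250) [0.515 0.324 0.005]
tray_short 0.75 (161, 191) [ 0.496 -0.328  0.011]
screw_tub 0.85 (312, 330) [0.767 0.056 0.033]
screw_tub 0.7 (254, 277) [ 0.68  -0.068  0.026]
```

View pics/top0.png

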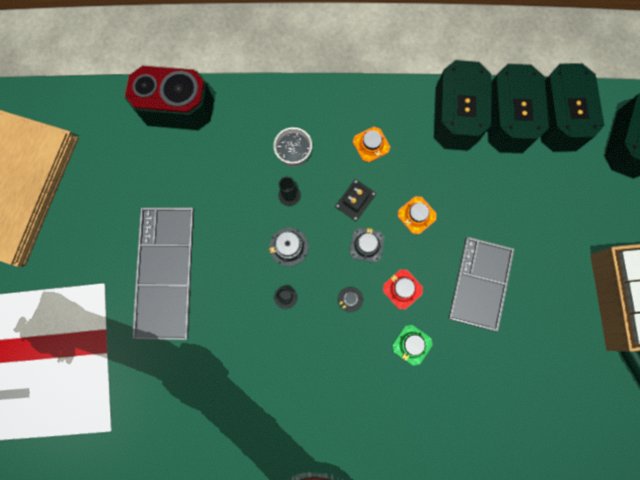

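View pics/scene0.png

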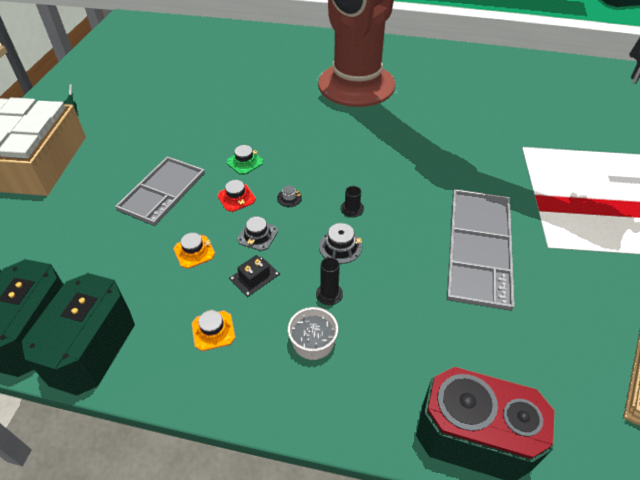

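The top image shows woofer (288,247), full-range (367,243), cup (353,200), tweeter (350,299), short tube (285,297) and long tube (288,190). Long tray is at (164,276) and short tray at (482,283), both with the screw pocket at the upper left, so tray x points up (world +x).
Full-range candidates: black/grey (367,243), orange (371,143) and (417,214), red (403,289), green (412,345). Only (367,243) is uncoloured, so it's the one meant; I'll confirm it in a crop.

```bash
python3 - <<'E'
from h import *
f=np.load("top0.npz"); im,d=f["im"],f["d"]; c=cam("top"); P=cloud(c,d)
fs=np.load("scene0.npz"); Ps=cloud(cam("scene"),fs["d"]).reshape(-1,3)
def circ(Q): (x,y),r=cv2.minEnclosingCircle(Q[:,:2].astype(np.float32)); return np.round([x,y,r],4)
A=P.reshape(-1,3)
for n,x,y,lo,hi in [("woofer",.547,.06,.03,.06),("full",.551,-.092,.026,.05),("tweet",.446,-.067,.018,.04),("tshort",.45,.067,.04,.06),("cup",.645,-.07,.024,.034),("tlong",.66,.07,.07,.1),("tub",.763,.05,.03,.06)]:
    for nm,B in (("top",A),("scn",Ps)):
        Q=B[(np.hypot(B[:,0]-x,B[:,1]-y)<.05)&(B[:,2]>lo)&(B[:,2]<hi)]
        if len(Q)<4: print(n,nm,len(Q)); continue
        print(n,nm,len(Q),"circ",circ(Q),"mean",np.round(Q.mean(0),4),"zmed",np.median(Q[:,2]).round(4), cv2.minAreaRect(Q[:,:2].astype(np.float32)*1000) if n=="cup" else "")
hsv=cv2.cvtColor(im,cv2.COLOR_BGR2HSV); m=((hsv[...,1]<90)).astype(np.uint8)
k,lab,st,cen=cv2.connectedComponentsWithStats(m)
for n,u,v in [("long",164,265),("short",478,300),("cup",353,200)]:
    if n=="cup": 
        w=P[...,2]; mm=((lab>0)); 
    l=lab[v,u]; vv,uu=np.where(lab==l); Q=atz(c,np.stack([uu,vv],1),.012 if n!="cup" else .003)
    print(n,l,st[l],cv2.minAreaRect(Q[:,:2].astype(np.float32)*1000))
cv2.imwrite("pics/crop1.png",cv2.resize(im[170:325,250:450],None,fx=4,fy=3.8,interpolation=cv2.INTER_CUBIC)[:600,:800])
E
```

```text
woofer top 482 circ [0.5546 0.0611 0.025 ] mean [0.5539 0.0609 0.0424] zmed 0.0427 
woofer scn 499 circ [0.5607 0.064  0.0253] mean [0.5635 0.0642 0.0402] zmed 0.0412 
full top 294 circ [ 0.5601 -0.099   0.0202] mean [ 0.5592 -0.0986  0.0346] zmed 0.0347 
full scn 290 circ [ 0.5657 -0.0991  0.0207] mean [ 0.5666 -0.0979  0.0326] zmed 0.033 
tweet top 151 circ [ 0.4472 -0.0642  0.0139] mean [ 0.447  -0.0644  0.026 ] zmed 0.0257 
tweet scn 123 circ [ 0.4523 -0.0643  0.0145] mean [ 0.4542 -0.0635  0.024 ] zmed 0.0247 
tshort top 66 circ [0.45   0.0655 0.0161] mean [0.4495 0.0652 0.0494] zmed 0.0499 
tshort scn 134 circ [0.4541 0.0676 0.0173] mean [0.4545 0.0677 0.0459] zmed 0.0459 
cup top 341 circ [ 0.6566 -0.0766  0.0284] mean [ 0.6557 -0.0753  0.0305] zmed 0.0307 ((657.1102294921875, -75.57861328125), (38.33023452758789, 46.56086730957031), 53.43580627441406)
cup scn 439 circ [ 0.6604 -0.0761  0.0281] mean [ 0.6635 -0.0751  0.0293] zmed 0.0294 ((661.2325439453125, -75.52000427246094), (38.882530212402344, 47.23841094970703), 53.59503936767578)
tlong top 115 circ [0.666  0.0629 0.0162] mean [0.6663 0.0631 0.081 ] zmed 0.0829 
tlong scn 244 circ [0.6703 0.0636 0.0174] mean [0.6708 0.0648 0.079 ] zmed 0.0794 
tub top 615 circ [0.7645 0.0564 0.0409] mean [0.7674 0.0569 0.0356] zmed 0.0343 
tub scn 846 circ [0.7677 0.0584 0.0408] mean [0.7659 0.0571 0.0349] zmed 0.0343 
long 202 [ 132  207   62  134 7348] ((497.3309326171875, 321.10467529296875), (277.5334167480469, 116.90900421142578), 0.550238311290741)
short 223 [ 449  237   66   95 4363] ((482.7879943847656, -334.4827575683594), (104.2661361694336, 177.5749969482422), 75.89468383789062)
cup 0 [     0      0    640    480 226899] ((614.52392578125, 13.630859375), (1090.5546875, 1543.2098388671875), 0.1106262132525444)
```

View pics/crop1.png

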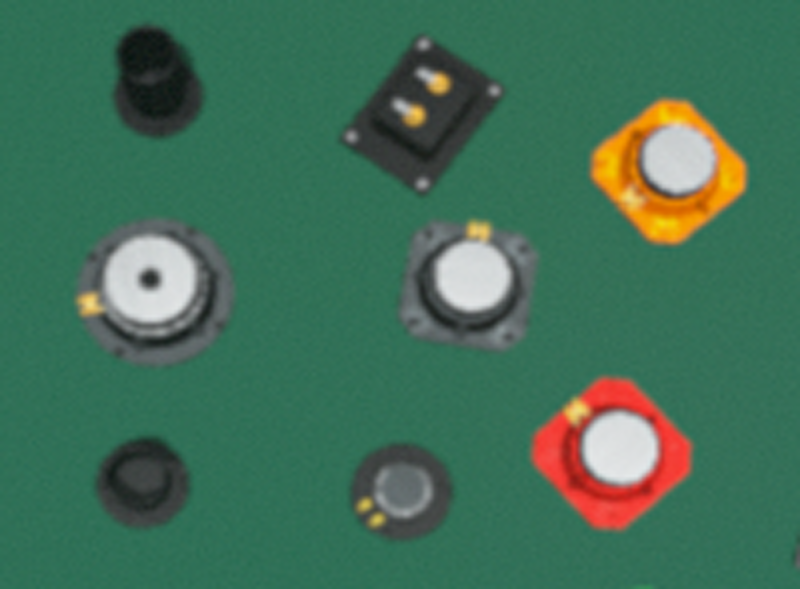

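The crop confirms the grey full-range at (470,285), as the red and orange ones are coloured look-alikes; the cup lies at about 53°. I'm moving above the stock for a wrist view.

```bash
python3 -m jog '.05 -.11 .03 0 0 .2; .1 -.22 .06 0 0 .4; .15 -.33 .09 0 0 .58; .2 -.44 .12 0 0 .58; .24 -.53 .14 0 0 .58' 0 40; python3 -m jog '.05 -.11 0 0 0 0; .1 -.22 0 0 0 0; .15 -.33 .0 0 0 0; .2 -.44 0 0 0 0; .26 -.54 0 0 0 0'; python3 -m jog '.0 -.05 0 0 0 0; .0 -.05 0 0 0 0; .0 -.05 .0 0 0 0; .0 -.05 0 0 0 0; .0 -.05 0 0 0 0'
cat > w.py <<'E'
from h import *
import sys
c=cam("wrist"); s=get_state(); im,d=grab_frame("wrist"); cv2.imwrite(sys.argv[1],im); P=cloud(c,d); np.savez("w.npz",im=im,P=P)
print("t",s["time_s"],"tcp",np.round(s["eef_pos"],4),"rot",np.round(s["eef_rot"],3),"cam",np.round(c[2][:3,3],3))
A=P.reshape(-1,3); print("bench z",np.nanmedian(A[:,2]))
for n,x,y,lo,hi in [("woofer",.557,.0625,.03,.06),("full",.563,-.099,.024,.05),("tweet",.45,-.0642,.018,.04),("tshort",.452,.066,.04,.06),("cup",.659,-.0755,.024,.034),("tlong",.668,.063,.07,.1)]:
    Q=A[(np.hypot(A[:,0]-x,A[:,1]-y)<.045)&(A[:,2]>lo)&(A[:,2]<hi)]
    if len(Q)<9: continue
    q=Q[:,:2].astype(np.float32)*1000; (a,b),r=cv2.minEnclosingCircle(q)
    print(n,len(Q),"circ",np.round([a,b,r],1),"mean",np.round(Q.mean(0)*1000,1),np.round(np.hstack(cv2.minAreaRect(q)),1) if n=="cup" else "")
E
python3 w.py pics/w1.png
```

```text
time_s: 1.62
eef_pos: [0.4081, 0.3158, 0.3024]
eef_rot: [0.006, 3.14, 0.001]
contact_force: [0.7, 0.5, -0.6]
grip_width: 0.999
gripper_force: 0.0
time_s: 2.25
eef_pos: [0.5372, 0.0463, 0.3018]
eef_rot: [0.003, 3.141, 0.0]
contact_force: [0.8, 0.3, -0.5]
grip_width: 0.998
gripper_force: 0.0
time_s: 2.88
eef_pos: [0.5365, 0.0248, 0.3014]
eef_rot: [-0.002, 3.141, 0.001]
contact_force: [0.3, -0.3, -0.4]
grip_width: 1.0
gripper_force: 0.0
t 2.875 tcp [0.5365 0.0248 0.3014] rot [-2.000e-03  3.141e+00  1.000e-03] cam [0.47  0.025 0.445]
bench z 0.0019264526095578716
woofer 2051 circ [556.6  63.5  25.2] mean [555.1  62.7  42.5] 
full 1287 circ [561.3 -99.1  20.3] mean [560.1 -97.8  34.4] 
tweet 683 circ [448.6 -65.   14.2] mean [448.8 -63.7  26.4] 
tshort 340 circ [451.8  67.1  16.1] mean [451.3  68.1  49.5] 
cup 1320 circ [657.6 -76.1  28.4] mean [655.4 -75.1  30.7] [657.4 -75.7  38.2  46.7  55.6]
tlong 660 circ [667.1  64.   16.3] mean [666.8  64.2  80.3]
```

```bash
python3 -m jog '.04 .08 -.12 0 0 0; .04 .08 -.24 0 0 0; .04 .08 -.36 0 0 0; .04 .08 -.46 0 0 0; .04 .08 -.52 0 0 0'; python3 -m jog '0 0 -.02 0 0 0; 0 0 -.04 0 0 0; 0 0 -.04 0 0 0; 0 0 -.04 0 0 0; 0 0 -.04 0 0 0' ; python3 -m jog '0 0 0 0 0 0; 0 0 0 0 0 0; 0 0 0 0 0 0; 0 0 0 0 0 0; 0 0 0 0 0 0' 1 50
```

```text
time_s: 3.55
eef_pos: [0.555, 0.0637, 0.0383]
eef_rot: [-0.0, -3.137, 0.001]
contact_force: [1.3, -0.2, 0.6]
grip_width: 1.004
gripper_force: 0.0
time_s: 4.18
eef_pos: [0.5573, 0.0634, 0.0223]
eef_rot: [0.002, 3.14, 0.0]
contact_force: [-0.8, -0.0, 0.9]
grip_width: 1.001
gripper_force: 0.0
time_s: 4.8
eef_pos: [0.5569, 0.0633, 0.022]
eef_rot: [0.002, 3.141, -0.0]
contact_force: [-1.5, -0.6, 5.6]
grip_width: 0.562
gripper_force: 51.4
```

```bash
python3 -m jog '0 0 .01 0 0 0; 0 0 .02 0 0 0; 0 0 .03 0 0 0; 0 0 .04 0 0 0; 0 0 .04 0 0 0'; python3 -m jog '0 0 .04 0 0 0; 0 0 .08 0 0 0; 0 0 .12 0 0 0; 0 0 .15 0 0 0; 0 0 .15 0 0 0'; python3 w.py pics/w2.png
```

```text
time_s: 5.42
eef_pos: [0.557, 0.0634, 0.0418]
eef_rot: [0.002, 3.141, 0.0]
contact_force: [-0.4, -0.2, -2.5]
grip_width: 0.562
gripper_force: 51.8
time_s: 6.05
eef_pos: [0.5574, 0.0634, 0.1173]
eef_rot: [0.002, 3.139, 0.0]
contact_force: [0.4, -0.1, -2.8]
grip_width: 0.562
gripper_force: 52.2
t 6.05 tcp [0.5574 0.0634 0.1173] rot [2.000e-03 3.139e+00 0.000e+00] cam [0.491 0.064 0.261]
bench z 0.001757627515677207
full 3648 circ [561.1 -98.2  20.1] mean [559.7 -95.5  33.9] 
tweet 2232 circ [448.5 -64.1  14.4] mean [449.4 -62.   25.9] 
tshort 1436 circ [451.4  67.5  16.2] mean [449.7  67.6  48.8] 
cup 41 circ [654.3 -80.7  25.3] mean [650.8 -80.3  28.7] [654.1 -81.5   5.   50.5  81.4]
```

View pics/w2.png

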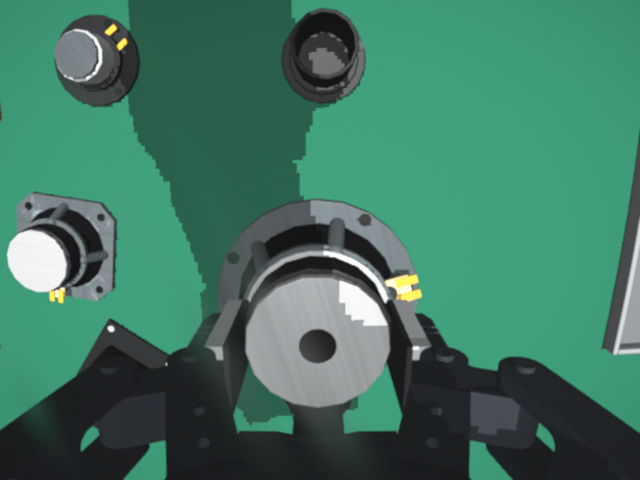

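Woofer is held level by the magnet (pic centre 318,345). Carrying it to the long tray.

```bash
python3 -m jog '-.05 .1 0 0 0 0; -.11 .21 0 0 0 0; -.17 .32 0 0 0 0; -.23 .43 0 0 0 0; -.278 .514 0 0 0 0'; python3 -m jog '0 0 0 0 0 0; 0 0 0 0 0 0; 0 0 0 0 0 0; 0 0 0 0 0 0; 0 0 0 0 0 0'; python3 w.py pics/w3.png; python3 - <<'E'
from h import *
c=cam("top"); im,d=grab_frame("top"); P=np.load("w.npz")["P"].reshape(-1,3)
Q=P[(abs(P[:,0]-.497)<.17)&(abs(P[:,1]-.32)<.09)&(P[:,2]>.007)&(P[:,2]<.018)]
for a in (0,1):
    h,e=np.histogram(Q[:,a],bins=np.arange(.2,.7,.003)); print([(round(x+.0015,4),n) for x,n in zip(e,h) if n>40])
E
```

```text
time_s: 6.72
eef_pos: [0.4153, 0.3228, 0.1153]
eef_rot: [0.002, -3.14, 0.0]
contact_force: [0.3, 0.1, -1.7]
grip_width: 0.562
gripper_force: 52.3
time_s: 7.35
eef_pos: [0.4182, 0.3196, 0.1163]
eef_rot: [0.005, 3.142, -0.0]
contact_force: [0.6, 0.3, -2.8]
grip_width: 0.563
gripper_force: 52.4
t 7.35 tcp [0.4182 0.3196 0.1163] rot [ 0.005  3.142 -0.   ] cam [0.352 0.321 0.26 ]
bench z 0.0019565749423588463
[(np.float64(0.3605), np.int64(94)), (np.float64(0.3635), np.int64(1036)), (np.float64(0.3665), np.int64(366)), (np.float64(0.3695), np.int64(89)), (np.float64(0.3725), np.int64(86)), (np.float64(0.3755), np.int64(88)), (np.float64(0.3785), np.int64(89)), (np.float64(0.3815), np.int64(92)), (np.float64(0.3845), np.int64(88)), (np.float64(0.3875), np.int64(86)), (np.float64(0.3905), np.int64(88)), (np.float64(0.3935), np.int64(86)), (np.float64(0.3965), np.int64(86)), (np.float64(0.3995), np.int64(88)), (np.float64(0.4025), np.int64(86)), (np.float64(0.4055), np.int64(83)), (np.float64(0.4085), np.int64(83)), (np.float64(0.4115), np.int64(85)), (np.float64(0.4145), np.int64(84)), (np.
[... 1066 characters left out ...]
np.int64(79)), (np.float64(0.3245), np.int64(91)), (np.float64(0.3275), np.int64(71)), (np.float64(0.3305), np.int64(69)), (np.float64(0.3335), np.int64(78)), (np.float64(0.3365), np.int64(67)), (np.float64(0.3395), np.int64(61)), (np.float64(0.3425), np.int64(58)), (np.float64(0.3455), np.int64(59)), (np.float64(0.3485), np.int64(46)), (np.float64(0.3515), np.int64(48)), (np.float64(0.3545), np.int64(47)), (np.float64(0.3575), np.int64(49)), (np.float64(0.3605), np.int64(49)), (np.float64(0.3635), np.int64(44)), (np.float64(0.3665), np.int64(47)), (np.float64(0.3695), np.int64(44)), (np.float64(0.3725), np.int64(312)), (np.float64(0.3755), np.int64(672)), (np.float64(0.3785), np.int64(91))]
```

View pics/w3.png

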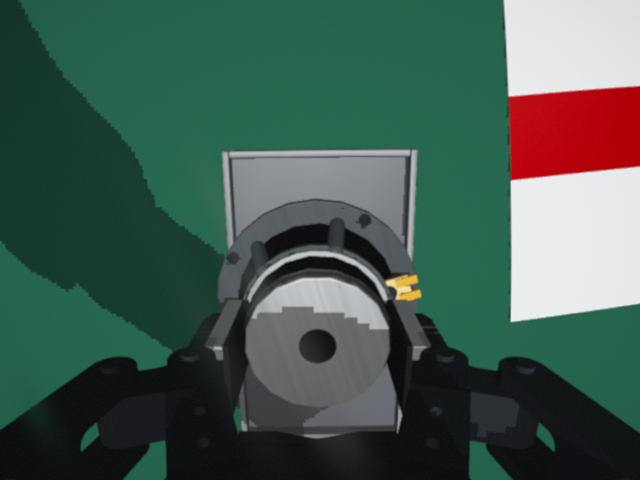

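The picture shows the woofer over the tray's near compartment (rim 225–415, 152–435), centred to about 2 mm. Lowering.

```bash
python3 -m jog '0 .004 -.06 0 0 0; 0 .004 -.11 0 0 0; 0 .004 -.15 0 0 0; 0 .004 -.165 0 0 0; 0 .004 -.172 0 0 0'; python3 -m jog '0 0 -.004 0 0 0; 0 0 -.008 0 0 0; 0 0 -.01 0 0 0; 0 0 -.011 0 0 0; 0 0 -.011 0 0 0'
```

```text
time_s: 8.07
eef_pos: [0.4179, 0.3225, 0.0303]
eef_rot: [0.002, 3.141, 0.0]
contact_force: [0.6, -0.3, -2.5]
grip_width: 0.565
gripper_force: 52.5
time_s: 8.7
eef_pos: [0.4177, 0.3224, 0.025]
eef_rot: [0.002, 3.141, 0.0]
contact_force: [-0.8, -0.6, -1.3]
grip_width: 0.561
gripper_force: 52.7
```

```bash
python3 -m jog '0 0 0 0 0 0; 0 0 0 0 0 0; 0 0 0 0 0 0; 0 0 0 0 0 0; 0 0 0 0 0 0' 0 40; python3 -m jog '0 0 .02 0 0 0; 0 0 .1 0 0 0; 0 0 .2 0 0 0; 0 0 .26 0 0 0; .04 -.08 .26 0 0 0'; python3 w.py pics/w4.png;  python3 -m jog '.05 -.1 0 0 0 -.16; .11 -.21 0 0 0 -.32; .17 -.32 0 0 0 -.48; .23 -.43 0 0 0 -.64; .29 -.54 0 0 0 -.8'; python3 -m jog '.05 -.05 0 0 0 0; .1 -.1 0 0 0 0; .15 -.17 0 0 0 0; .15 -.176 0 0 0 0; .15 -.176 0 0 0 0'; python3 w.py pics/w5.png
```

```text
time_s: 9.32
eef_pos: [0.4177, 0.3224, 0.0248]
eef_rot: [0.002, 3.142, -0.0]
contact_force: [0.4, -0.1, -0.2]
grip_width: 0.995
gripper_force: 0.0
time_s: 9.95
eef_pos: [0.4377, 0.2873, 0.1584]
eef_rot: [-0.012, 3.136, 0.012]
contact_force: [0.1, -0.8, -0.3]
grip_width: 0.997
gripper_force: 0.0
t 9.95 tcp [0.4377 0.2873 0.1584] rot [-0.012  3.136  0.012] cam [0.371 0.287 0.302]
bench z 0.0018492256937192586
tshort 378 circ [452.1  76.5  13.2] mean [451.5  81.7  45.4] 
time_s: 10.62
eef_pos: [0.583, 0.0111, 0.1555]
eef_rot: [0.979, 2.985, 0.001]
contact_force: [0.0, 0.8, -0.5]
grip_width: 1.002
gripper_force: 0.0
time_s: 11.25
eef_pos: [0.6567, -0.0749, 0.1548]
eef_rot: [-0.973, -2.986, -0.001]
contact_force: [0.5, 0.4, 0.1]
grip_width: 1.001
gripper_force: 0.0
t 11.25 tcp [ 0.6567 -0.0749  0.1548] rot [-9.730e-01 -2.986e+00 -1.000e-03] cam [ 0.603 -0.035  0.299]
bench z 0.0017310207699635094
full 3373 circ [561.8 -99.1  20.1] mean [562.3 -97.6  34.6] 
cup 3579 circ [658.4 -75.6  28.3] mean [656.9 -75.2  31. ] [658.1 -75.9  37.5  45.7  54.5]
tlong 2452 circ [667.8  64.1  16.4] mean [667.5  64.5  80.3]
```

View pics/w4.png

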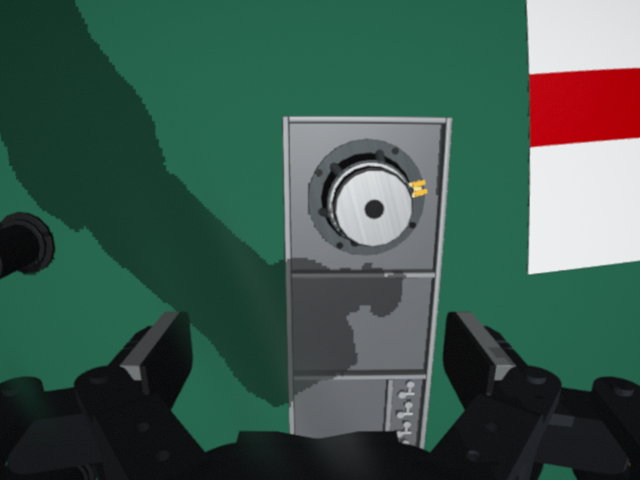

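The picture shows the woofer flat at (373,205), centred in the first compartment. Now the cup.

```bash
python3 -m jog '.003 -.002 -.08 0 0 0; .003 -.002 -.16 0 0 0; .003 -.002 -.23 0 0 0; .003 -.002 -.27 0 0 0; .003 -.002 -.284 0 0 0'; python3 -m jog '0 0 0 0 0 0; 0 0 0 0 0 0; 0 0 0 0 0 0; 0 0 0 0 0 0; 0 0 0 0 0 0' 1 30; python3 -m jog '0 0 0 0 0 0; 0 0 .02 0 0 0; 0 0 .06 0 0 0; 0 0 .1 0 0 0; 0 0 .1 0 0 0'; python3 w.py pics/w6.png
```

```text
time_s: 11.92
eef_pos: [0.6583, -0.0749, 0.012]
eef_rot: [-0.97, -2.986, -0.0]
contact_force: [0.0, 0.6, -0.3]
grip_width: 1.003
gripper_force: 0.0
time_s: 12.55
eef_pos: [0.66, -0.0763, 0.0143]
eef_rot: [0.972, 2.985, 0.001]
contact_force: [0.1, 0.6, 5.8]
grip_width: 0.44
gripper_force: 31.9
time_s: 13.18
eef_pos: [0.6608, -0.0765, 0.0658]
eef_rot: [0.971, 2.982, 0.002]
contact_force: [0.1, 0.4, -1.1]
grip_width: 0.435
gripper_force: 31.2
t 13.175 tcp [ 0.6608 -0.0765  0.0658] rot [9.710e-01 2.982e+00 2.000e-03] cam [ 0.607 -0.036  0.209]
bench z 0.0019150479891076183
full 7574 circ [561.5 -98.8  20.1] mean [562.5 -97.   34.4] 
tlong 826 circ [662.7  55.7  12.2] mean [660.6  51.7  73.3]
```

View pics/w6.png

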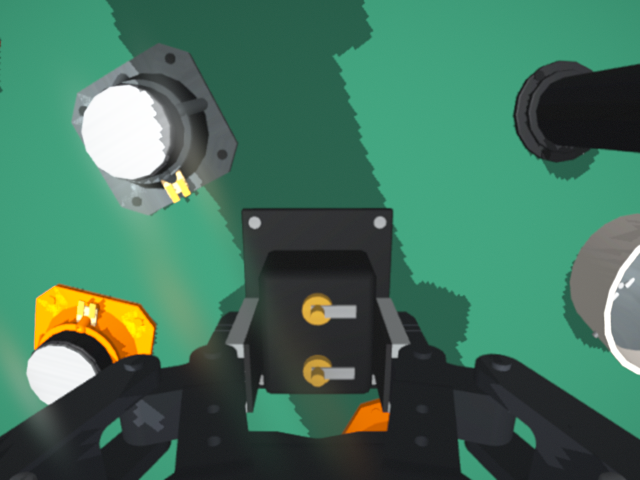

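The cup is held squarely between the pads at (318,320). Lifting over the long tube, turning and carrying it.

```bash
python3 -m jog '0 0 .1 0 0 0; 0 0 .2 0 0 -.1; -.02 .04 .22 0 0 -.3; -.06 .14 .22 0 0 -.5; -.1 .25 .22 0 0 -.7'; python3 -m jog '-.04 .11 0 0 0 -.2; -.08 .22 0 0 0 -.4; -.12 .33 0 0 0 -.487; -.16 .44 0 0 0 -.487; -.19 .52 0 0 0 -.487';  python3 -m jog '-.01 .03 0 0 0 0; -.01 .03 0 0 0 0; -.01 .03 -.05 0 0 0; -.01 .03 -.1 0 0 0; -.01 .03 -.14 0 0 0'; python3 w.py pics/w7.png
```

```text
time_s: 13.85
eef_pos: [0.6079, 0.0494, 0.1723]
eef_rot: [-1.756, -2.604, 0.001]
contact_force: [0.8, 1.8, -1.2]
grip_width: 0.436
gripper_force: 31.2
time_s: 14.48
eef_pos: [0.5115, 0.3122, 0.1718]
eef_rot: [-2.206, -2.234, 0.002]
contact_force: [0.6, 1.0, -0.5]
grip_width: 0.44
gripper_force: 31.2
time_s: 15.1
eef_pos: [0.5103, 0.3199, 0.1021]
eef_rot: [2.216, 2.224, -0.002]
contact_force: [0.4, -0.9, -0.2]
grip_width: 0.436
gripper_force: 31.2
t 15.1 tcp [0.5103 0.3199 0.1021] rot [ 2.216e+00  2.224e+00 -2.000e-03] cam [0.51  0.388 0.246]
bench z 0.003098330255552423
```

View pics/w7.png

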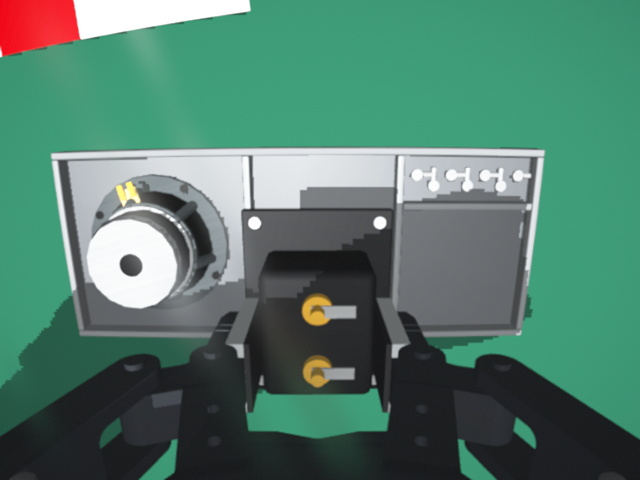

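The picture shows the cup centred over the middle compartment (247–400, 152–335). Lowering.

```bash
python3 -m jog '.005 .004 -.05 0 0 0; .005 .004 -.1 0 0 0; .005 .004 -.14 0 0 0; .005 .004 -.155 0 0 0; .005 .004 -.16 0 0 0'; python3 -m jog '0 0 -.003 0 0 0; 0 0 -.006 0 0 0; 0 0 -.009 0 0 0; 0 0 -.009 0 0 0; 0 0 -.009 0 0 0'
```

```text
time_s: 15.78
eef_pos: [0.5124, 0.3245, 0.0231]
eef_rot: [2.213, 2.228, 0.0]
contact_force: [0.3, -0.2, -0.4]
grip_width: 0.44
gripper_force: 31.2
time_s: 16.4
eef_pos: [0.5114, 0.3259, 0.0184]
eef_rot: [-2.211, -2.231, -0.0]
contact_force: [0.6, -0.0, -0.2]
grip_width: 0.432
gripper_force: 31.2
```

```bash
python3 -m jog '0 -.004 -.001 0 0 0; 0 -.006 -.002 0 0 0; 0 -.006 -.003 0 0 0; 0 -.006 -.003 0 0 0; 0 -.006 -.003 0 0 0'; python3 -m jog '0 0 0 0 0 0; 0 0 0 0 0 0; 0 0 0 0 0 0; 0 0 0 0 0 0; 0 0 0 0 0 0' .3; python3 -m jog '0 0 .02 0 0 0; 0 0 .1 0 0 0; 0 0 .2 0 0 0; 0 0 .26 0 0 0; 0 0 .26 0 0 0'; python3 w.py pics/w8.png
```

```text
time_s: 17.02
eef_pos: [0.5114, 0.3226, 0.0173]
eef_rot: [2.212, 2.231, -0.0]
contact_force: [-2.0, -0.9, 5.1]
grip_width: 0.435
gripper_force: 31.9
time_s: 17.65
eef_pos: [0.5114, 0.3229, 0.0167]
eef_rot: [-2.211, -2.231, 0.0]
contact_force: [-0.4, 0.3, -0.3]
grip_width: 0.698
gripper_force: 0.0
time_s: 18.27
eef_pos: [0.5133, 0.3235, 0.1504]
eef_rot: [2.21, 2.23, 0.011]
contact_force: [-1.1, 0.2, -0.7]
grip_width: 0.703
gripper_force: 0.0
t 18.275 tcp [0.5133 0.3235 0.1504] rot [2.21  2.23  0.011] cam [0.512 0.39  0.294]
bench z 0.001972774442840164
```

View pics/w8.png

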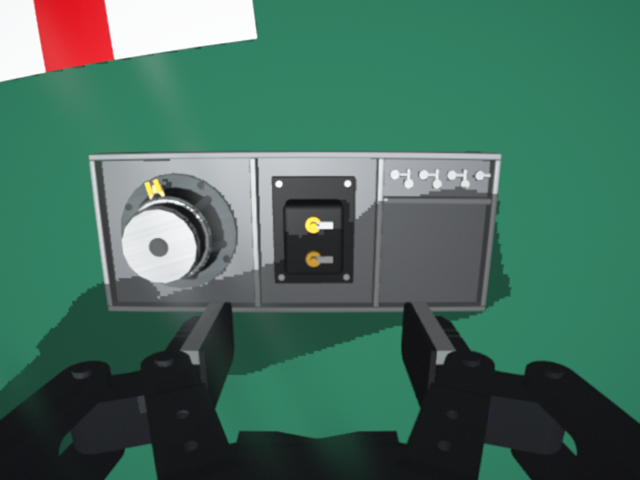

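Woofer (160,247) and cup (313,230) are flat in their compartments. Next is the tweeter.

```bash
python3 -m jog '-.02 -.11 0 0 0 0; -.04 -.22 0 0 0 0; -.06 -.33 0 0 0 0; -.08 -.44 0 0 0 0; -.1 -.55 0 0 0 0'; python3 -m jog '-.02 -.1 0 0 0 0; -.026 -.2 0 0 0 0; -.026 -.225 0 0 0 0; -.026 -.225 0 0 0 0; -.026 -.225 0 0 0 0'; python3 w.py pics/w9.png
```

```text
time_s: 18.95
eef_pos: [0.4599, 0.0462, 0.1458]
eef_rot: [-2.21, -2.231, 0.003]
contact_force: [1.2, -0.2, 0.3]
grip_width: 0.704
gripper_force: 0.0
time_s: 19.58
eef_pos: [0.4483, -0.0626, 0.1462]
eef_rot: [-2.207, -2.233, 0.0]
contact_force: [0.2, 0.5, -0.8]
grip_width: 0.703
gripper_force: 0.0
t 19.575 tcp [ 0.4483 -0.0626  0.1462] rot [-2.207 -2.233  0.   ] cam [0.448 0.004 0.29 ]
bench z 0.0015007586151065677
full 2891 circ [560.8 -98.8  20.1] mean [558.9 -96.8  34.1] 
tweet 1431 circ [448.6 -64.9  14.1] mean [448.7 -63.4  26.4] 
tshort 687 circ [451.4  66.3  15.9] mean [451.5  59.2  48.7]
```

```bash
python3 -m jog '0 -.004 -.08 0 0 0; 0 -.004 -.16 0 0 0; 0 -.004 -.22 0 0 0; 0 -.004 -.26 0 0 0; 0 -.004 -.27 0 0 0'; python3 -m jog '0 0 0 0 0 0; 0 0 0 0 0 0; 0 0 0 0 0 0; 0 0 0 0 0 0; 0 0 0 0 0 0' 1 30; python3 -m jog '0 0 0 0 0 0; 0 0 .02 0 0 0; 0 0 .06 0 0 0; 0 0 .12 0 0 0; 0 0 .16 0 0 0'; python3 w.py pics/w10.png
```

```text
time_s: 20.25
eef_pos: [0.4479, -0.0651, 0.0106]
eef_rot: [-2.207, -2.232, 0.001]
contact_force: [0.8, 0.8, -0.3]
grip_width: 0.702
gripper_force: 0.0
time_s: 20.88
eef_pos: [0.4491, -0.0663, 0.0126]
eef_rot: [2.21, 2.231, 0.003]
contact_force: [-0.4, 0.8, 6.0]
grip_width: 0.31
gripper_force: 29.8
time_s: 21.5
eef_pos: [0.4483, -0.0669, 0.0933]
eef_rot: [2.211, 2.23, 0.0]
contact_force: [0.6, 0.0, -1.1]
grip_width: 0.304
gripper_force: 29.6
t 21.5 tcp [ 0.4483 -0.0669  0.0933] rot [2.211 2.23  0.   ] cam [0.448 0.    0.237]
bench z 0.0015223503700281527
full 4231 circ [560.8 -98.8  20.1] mean [558.6 -96.6  34. ] 
tshort 336 circ [451.8  54.9  10.2] mean [451.5  52.6  45.6]
```

View pics/w10.png

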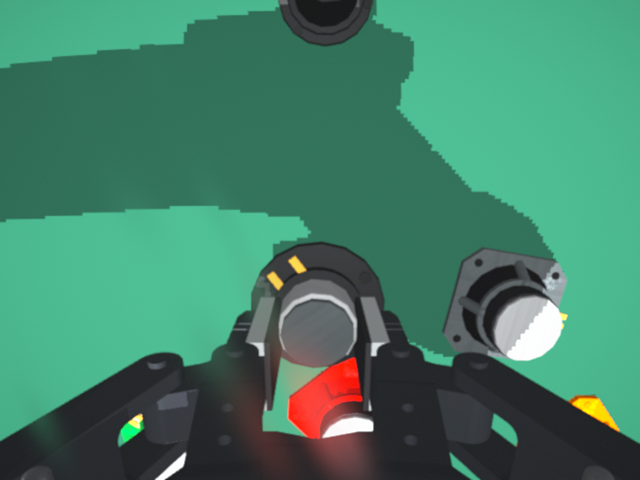

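Tweeter is held at (318,315), flange level. Carrying it to the far compartment.

```bash
python3 -m jog '.04 .1 0 0 0 0; .08 .21 0 0 0 0; .12 .32 0 0 0 0; .16 .43 0 0 0 0; .2 .53 0 0 0 0'; python3 -m jog '.04 .1 0 0 0 0; .08 .2 0 0 0 0; .092 .22 0 0 0 0; .092 .22 0 0 0 0; .092 .22 -.01 0 0 0'; python3 w.py pics/w11.png
```

```text
time_s: 22.18
eef_pos: [0.5482, 0.2005, 0.0913]
eef_rot: [-2.21, -2.232, 0.001]
contact_force: [1.2, -0.1, -0.6]
grip_width: 0.306
gripper_force: 29.7
time_s: 22.8
eef_pos: [0.5945, 0.3055, 0.0869]
eef_rot: [2.214, 2.227, -0.002]
contact_force: [-0.5, -0.8, -0.7]
grip_width: 0.312
gripper_force: 29.8
t 22.8 tcp [0.5945 0.3055 0.0869] rot [ 2.214e+00  2.227e+00 -2.000e-03] cam [0.594 0.373 0.231]
bench z 0.002245002769931864
```

View pics/w11.png

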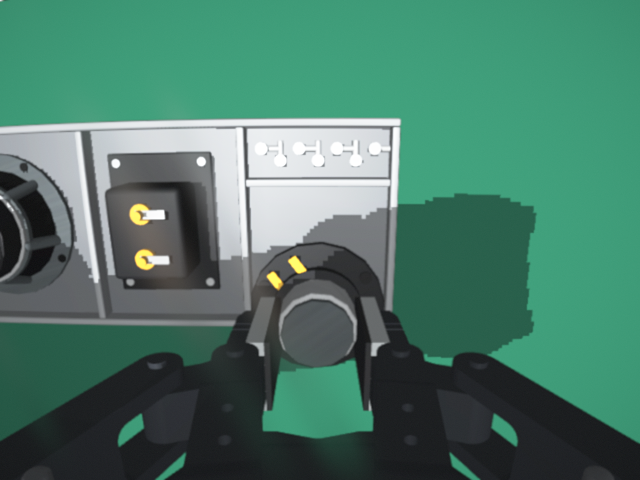

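The tweeter is centred over its compartment (245–395, 185–320). Lowering.

```bash
python3 -m jog '0 .004 -.05 0 0 0; 0 .004 -.09 0 0 0; 0 .004 -.12 0 0 0; 0 .004 -.13 0 0 0; 0 .004 -.132 0 0 0'; python3 -m jog '0 0 -.002 0 0 0; 0 0 -.004 0 0 0; 0 0 -.006 0 0 0; 0 0 -.008 0 0 0; 0 0 -.009 0 0 0'
```

```text
time_s: 23.48
eef_pos: [0.5946, 0.3102, 0.0207]
eef_rot: [2.212, 2.231, 0.0]
contact_force: [-0.1, -0.0, -1.3]
grip_width: 0.313
gripper_force: 29.8
time_s: 24.1
eef_pos: [0.5943, 0.3104, 0.0162]
eef_rot: [-2.211, -2.231, 0.0]
contact_force: [-0.4, -0.1, -0.7]
grip_width: 0.308
gripper_force: 29.8
```

```bash
python3 -m jog '0 -.003 -.001 0 0 0; 0 -.004 -.002 0 0 0; 0 -.004 -.002 0 0 0; 0 -.004 -.002 0 0 0; 0 -.004 -.002 0 0 0'; python3 -m jog '0 0 0 0 0 0; 0 0 0 0 0 0; 0 0 0 0 0 0; 0 0 0 0 0 0; 0 0 0 0 0 0' .3; python3 -m jog '0 0 .02 0 0 0; 0 0 .1 0 0 0; 0 0 .2 0 0 0; 0 0 .26 0 0 0; 0 0 .26 0 0 0'; python3 w.py pics/w12.png; python3 - <<'E'
from h import *
P=np.load("w.npz")["P"].reshape(-1,3)
for n,x,y,lo in [("tweet",.594,.307,.018),("cup",.513,.322,.024),("tweeterflange",.594,.307,.0055)]:
    Q=P[(np.hypot(P[:,0]-x,P[:,1]-y)<.033)&(P[:,2]>lo)&(P[:,2]<.05)]
    print(n,len(Q),cv2.minEnclosingCircle(Q[:,:2].astype(np.float32)*1000) if len(Q) else "",np.percentile(Q[:,2],[10,50,90]) if len(Q) else "")
E
```

```text
time_s: 24.72
eef_pos: [0.5945, 0.3089, 0.0158]
eef_rot: [-2.211, -2.231, -0.001]
contact_force: [-1.4, 2.1, 4.4]
grip_width: 0.307
gripper_force: 30.2
time_s: 25.35
eef_pos: [0.5944, 0.3083, 0.0152]
eef_rot: [2.211, 2.231, -0.0]
contact_force: [0.5, 0.2, -0.3]
grip_width: 0.697
gripper_force: 0.0
time_s: 25.98
eef_pos: [0.5966, 0.3088, 0.1494]
eef_rot: [2.21, 2.229, 0.011]
contact_force: [-0.9, -0.1, -0.1]
grip_width: 0.7
gripper_force: 0.0
t 25.975 tcp [0.5966 0.3088 0.1494] rot [2.21  2.229 0.011] cam [0.595 0.376 0.293]
bench z 0.0018858242454651009
tweet 1473 ((594.9364624023438, 310.34356689453125), 13.997407913208008) [0.02659432 0.02991155 0.03093978]
cup 4506 ((512.3135986328125, 324.0535583496094), 28.688522338867188) [0.0323101  0.03404454 0.03699348]
tweeterflange 4390 ((594.1714477539062, 307.45904541015625), 32.656742095947266) [0.00746062 0.00931466 0.0303878 ]
```

Tweeter sits at the right height and place. Now the short tube.

```bash
python3 -m jog '-.06 -.1 0 0 0 0; -.12 -.2 0 0 0 0; -.18 -.3 0 0 0 0; -.24 -.4 0 0 0 0; -.286 -.483 0 0 0 0'; python3 -m jog '0 0 0 0 0 0; 0 0 -.05 0 0 0; 0 0 -.12 0 0 0; 0 0 -.18 0 0 0; 0 0 -.23 0 0 0'; python3 -m jog '0 0 -.02 0 0 0; 0 0 -.028 0 0 0; 0 0 -.028 0 0 0; 0 0 -.028 0 0 0; 0 0 -.028 0 0 0'; python3 -m jog '0 0 0 0 0 0; 0 0 0 0 0 0; 0 0 0 0 0 0; 0 0 0 0 0 0; 0 0 0 0 0 0' 1 25; python3 -m jog '0 0 0 0 0 0; 0 0 .02 0 0 0; 0 0 .08 0 0 0; 0 0 .15 0 0 0; 0 0 .19 0 0 0'; python3 w.py pics/w13.png
```

```text
time_s: 26.65
eef_pos: [0.4488, 0.0649, 0.1444]
eef_rot: [-2.211, -2.229, 0.004]
contact_force: [1.1, -0.2, 0.8]
grip_width: 0.7
gripper_force: 0.0
time_s: 27.28
eef_pos: [0.4511, 0.0682, 0.0283]
eef_rot: [-2.208, -2.232, 0.002]
contact_force: [0.2, -0.1, 0.9]
grip_width: 0.698
gripper_force: 0.0
time_s: 27.9
eef_pos: [0.4518, 0.067, 0.0169]
eef_rot: [2.211, 2.231, 0.002]
contact_force: [-0.7, -1.1, 0.3]
grip_width: 0.703
gripper_force: 0.0
time_s: 28.52
eef_pos: [0.4516, 0.0669, 0.0166]
eef_rot: [2.211, 2.231, 0.001]
contact_force: [-1.9, -0.2, 6.4]
grip_width: 0.36
gripper_force: 24.9
time_s: 29.15
eef_pos: [0.4517, 0.0668, 0.113]
eef_rot: [2.211, 2.231, 0.002]
contact_force: [-0.3, 0.5, -0.2]
grip_width: 0.362
gripper_force: 24.9
t 29.15 tcp [0.4517 0.0668 0.113 ] rot [2.211e+00 2.231e+00 2.000e-03] cam [0.451 0.134 0.257]
bench z 0.0014489429690170974
full 281 circ [556.4 -84.3   8.7] mean [555.4 -82.2  31.4]
```

View pics/w13.png

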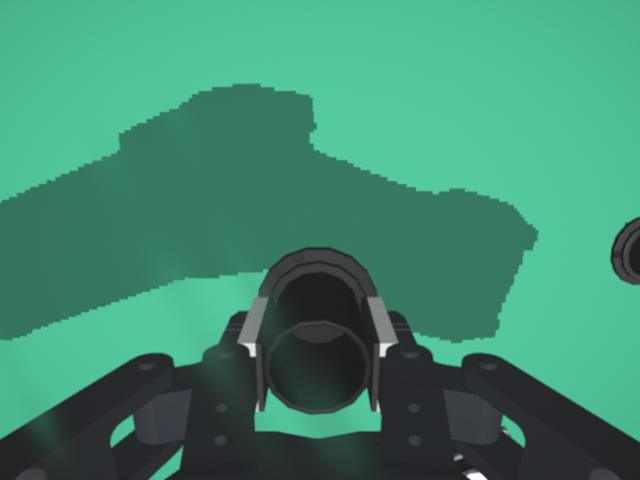

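The short tube is held upright at (318,340). Carrying it to the short tray.

```bash
python3 -m jog '.02 -.11 0 0 0 0; .04 -.22 0 0 0 0; .06 -.33 0 0 0 0; .08 -.44 0 0 0 0; .1 -.55 0 0 0 0'; python3 -m jog '.02 -.11 0 0 0 0; .04 -.22 0 0 0 0; .054 -.298 0 0 0 0; .054 -.298 0 0 0 0; .054 -.298 0 0 0 0'; python3 w.py pics/w14.png; python3 - <<'E'
from h import *
im=np.load("w.npz")["im"]; P=np.load("w.npz")["P"]
Q=P.reshape(-1,3); Q=Q[(Q[:,2]>.0085)&(Q[:,2]<.016)&(np.hypot(Q[:,0]-.485,Q[:,1]+.335)<.12)]
th=np.radians(-14.1); R=np.array([[np.cos(th),np.sin(th)],[-np.sin(th),np.cos(th)]])
q=(Q[:,:2]-[.485,-.3345])@R.T
for a in (0,1):
    h,e=np.histogram(q[:,a]*1000,bins=np.arange(-110,110,2)); print([(int(x+1),int(n)) for x,n in zip(e,h) if n>2.0*np.median(h[h>0])])
E
```

```text
time_s: 29.82
eef_pos: [0.5012, -0.2096, 0.1108]
eef_rot: [-2.211, -2.231, 0.0]
contact_force: [0.7, 0.4, -1.3]
grip_width: 0.364
gripper_force: 24.9
time_s: 30.45
eef_pos: [0.528, -0.3558, 0.1104]
eef_rot: [-2.209, -2.23, -0.001]
contact_force: [1.3, -0.1, -0.6]
grip_width: 0.364
gripper_force: 24.9
t 30.45 tcp [ 0.528  -0.3558  0.1104] rot [-2.209e+00 -2.230e+00 -1.000e-03] cam [ 0.528 -0.289  0.254]
bench z 0.0018744088178989649
[(-89, 215), (-87, 587), (-85, 790), (7, 345), (9, 587), (11, 379), (81, 417), (83, 404), (85, 127)]
[(-49, 435), (-47, 798), (-45, 233), (25, 498), (27, 566), (45, 197), (47, 1120), (49, 1082)]
```

View pics/w14.png

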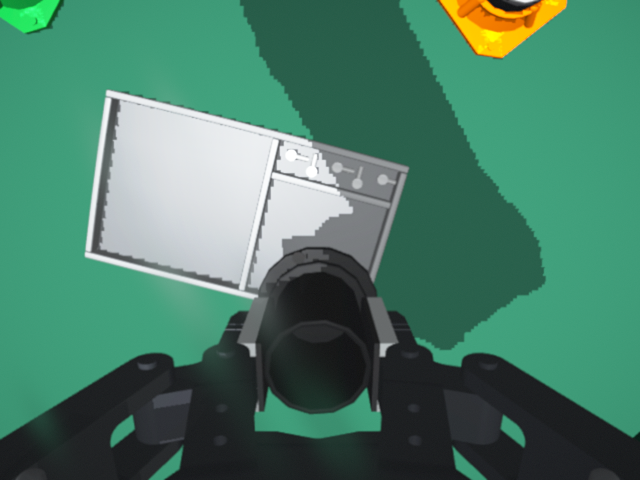

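The tube is over the small compartment (265–390, 180–295) and the measured rim agrees within 2 mm. Lowering.

```bash
python3 -m jog '-.002 0 -.06 0 0 0; -.002 0 -.12 0 0 0; -.002 0 -.16 0 0 0; -.002 0 -.17 0 0 0; -.002 0 -.174 0 0 0'; python3 -m jog '0 0 -.002 0 0 0; 0 0 -.004 0 0 0; 0 0 -.006 0 0 0; 0 0 -.008 0 0 0; 0 0 -.008 0 0 0'
```

```text
time_s: 31.12
eef_pos: [0.5279, -0.3572, 0.0247]
eef_rot: [2.21, 2.231, 0.0]
contact_force: [-0.1, -0.5, 0.4]
grip_width: 0.361
gripper_force: 24.9
time_s: 31.75
eef_pos: [0.5273, -0.3571, 0.0202]
eef_rot: [-2.211, -2.231, -0.0]
contact_force: [0.0, -0.7, -0.3]
grip_width: 0.363
gripper_force: 24.9
```

```bash
python3 -m jog '0 0 -.001 0 0 0; 0 0 -.002 0 0 0; 0 0 -.002 0 0 0; 0 0 -.002 0 0 0; 0 0 -.002 0 0 0'; python3 -m jog '0 0 0 0 0 0; 0 0 0 0 0 0; 0 0 0 0 0 0; 0 0 0 0 0 0; 0 0 0 0 0 0' .3; python3 -m jog '0 0 .04 0 0 0; 0 0 .14 0 0 0; 0 0 .25 0 0 0; 0 0 .25 0 0 0; .01 .08 .25 0 0 0'; python3 -m jog '.01 .1 0 0 0 0; .02 .2 0 0 0 0; .03 .3 0 0 0 0; .045 .4 0 0 0 0; .057 .436 0 0 0 0'; python3 -m jog '0 0 -.02 0 0 0; 0 0 -.08 0 0 0; 0 0 -.14 0 0 0; 0 0 -.18 0 0 0; 0 0 -.2 0 0 0';python3 w.py pics/w15.png
```

```text
time_s: 32.38
eef_pos: [0.5274, -0.3572, 0.0197]
eef_rot: [2.211, 2.231, 0.0]
contact_force: [-1.1, 1.1, 4.6]
grip_width: 0.357
gripper_force: 25.4
time_s: 33.0
eef_pos: [0.5274, -0.3571, 0.0192]
eef_rot: [-2.211, -2.231, 0.0]
contact_force: [0.6, -0.6, -0.6]
grip_width: 0.701
gripper_force: 0.0
time_s: 33.62
eef_pos: [0.531, -0.3214, 0.1465]
eef_rot: [2.215, 2.22, -0.003]
contact_force: [0.5, 0.3, -0.9]
grip_width: 0.699
gripper_force: 0.0
time_s: 34.25
eef_pos: [0.5612, -0.0944, 0.1443]
eef_rot: [-2.203, -2.236, -0.003]
contact_force: [-0.7, -0.5, 0.5]
grip_width: 0.699
gripper_force: 0.0
time_s: 34.88
eef_pos: [0.5594, -0.1021, 0.0429]
eef_rot: [-2.215, -2.226, 0.005]
contact_force: [-0.3, 0.9, -0.3]
grip_width: 0.703
gripper_force: 0.0
t 34.875 tcp [ 0.5594 -0.1021  0.0429] rot [-2.215 -2.226  0.005] cam [ 0.56  -0.035  0.186]
bench z 0.001433269276044799
full 7951 circ [ 559.6 -101.5   31.5] mean [561.5 -96.6  34.6]
```

```bash
python3 -m jog '0 0 -.02 0 0 0; 0 0 -.04 0 0 0; 0 0 -.05 0 0 0; 0 0 -.05 0 0 0; 0 0 -.05 0 0 0'; python3 -m jog '0 0 0 0 0 0; 0 0 0 0 0 0; 0 0 0 0 0 0; 0 0 0 0 0 0; 0 0 0 0 0 0' 1 40; python3 -m jog '0 0 0 0 0 0; 0 0 .02 0 0 0; 0 0 .06 0 0 0; 0 0 .12 0 0 0; 0 0 .16 0 0 0'; python3 w.py pics/w16.png
```

```text
time_s: 35.55
eef_pos: [0.5612, -0.0992, 0.0196]
eef_rot: [2.211, 2.231, 0.0]
contact_force: [0.1, 0.0, -0.5]
grip_width: 0.702
gripper_force: 0.0
time_s: 36.17
eef_pos: [0.5613, -0.0992, 0.02]
eef_rot: [2.211, 2.231, 0.001]
contact_force: [-0.4, 0.9, 5.5]
grip_width: 0.445
gripper_force: 40.0
time_s: 36.8
eef_pos: [0.5607, -0.0992, 0.1003]
eef_rot: [2.212, 2.231, -0.0]
contact_force: [1.0, 0.2, -1.4]
grip_width: 0.443
gripper_force: 40.5
t 36.8 tcp [ 0.5607 -0.0992  0.1003] rot [ 2.212  2.231 -0.   ] cam [ 0.56  -0.032  0.244]
bench z 0.001503406745914121
```

View pics/w16.png

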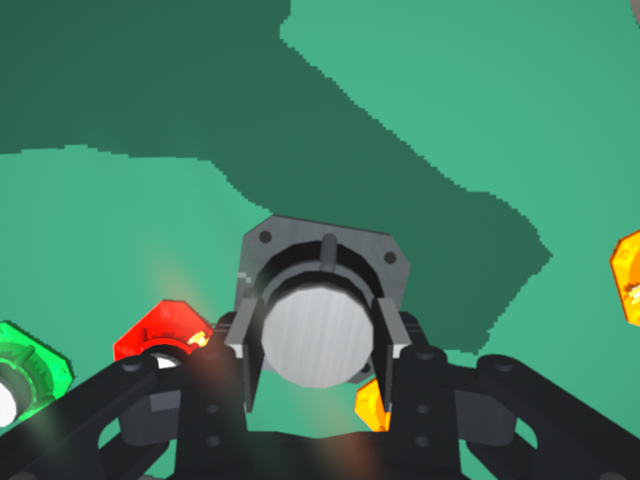

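Full-range is held level at (318,320), roughly aligned with the tray. Carrying it over and lowering.

```bash
python3 -m jog '-.05 -.1 0 0 0 0; -.1 -.2 0 0 0 0; -.15 -.3 0 0 0 0; -.2 -.4 0 0 0 0; -.227 -.452 0 0 0 0'; python3 -m jog '0 0 0 0 0 0; 0 0 -.05 0 0 0; 0 0 -.1 0 0 0; 0 0 -.14 0 0 0; 0 0 -.146 0 0 0'; python3 -m jog '0 0 -.002 0 0 0; 0 0 -.004 0 0 0; 0 0 -.006 0 0 0; 0 0 -.007 0 0 0; 0 0 -.007 0 0 0'
```

```text
time_s: 37.48
eef_pos: [0.4443, -0.3288, 0.099]
eef_rot: [-2.217, -2.225, 0.004]
contact_force: [0.7, -0.1, -2.1]
grip_width: 0.446
gripper_force: 40.6
time_s: 38.1
eef_pos: [0.4472, -0.3226, 0.0245]
eef_rot: [-2.206, -2.23, -0.001]
contact_force: [0.5, -0.7, -1.9]
grip_width: 0.444
gripper_force: 40.6
time_s: 38.72
eef_pos: [0.4475, -0.3252, 0.0231]
eef_rot: [2.211, 2.231, 0.0]
contact_force: [-0.7, 0.4, -1.2]
grip_width: 0.448
gripper_force: 40.7
```

```bash
python3 -m jog '0 0 -.001 0 0 0; 0 0 -.001 0 0 0; 0 0 -.001 0 0 0; 0 0 -.001 0 0 0; 0 0 -.001 0 0 0'; python3 -m jog '0 0 0 0 0 0; 0 0 0 0 0 0; 0 0 0 0 0 0; 0 0 0 0 0 0; 0 0 0 0 0 0' .3; python3 -m jog '0 0 .04 0 0 0; 0 0 .14 0 0 0; 0 0 .25 0 0 0; 0 0 .33 0 0 0; 0 0 .33 0 0 0';  python3 -m jog '0 .1 0 0 0 0; 0 .2 0 0 0 0; 0 .3 0 0 0 0; 0 .3 0 0 0 0; 0 .3 0 0 0 0'
python3 - <<'E'
from h import *
c=cam("top"); im,d=grab_frame("top"); A=cloud(c,d).reshape(-1,3)
cs=cam("scene"); im,d=grab_frame("scene"); B=cloud(cs,d).reshape(-1,3)
cw=cam("wrist"); im,d=grab_frame("wrist"); W=cloud(cw,d).reshape(-1,3)
for n,x,y,lo,hi in [("woofer .417 .322",.417,.322,.033,.06),("cup .513 .322",.513,.322,.027,.037),("tweet .594 .307",.594,.307,.022,.04),("full .4475 -.325",.4475,-.325,.028,.05),("tshort .527 -.356",.527,-.356,.045,.07),("tlong .667 .064",.667,.064,.07,.1),("tub",.766,.057,.03,.06)]:
    for nm,C in (("top",A),("scn",B),("wr",W)):
        Q=C[(np.hypot(C[:,0]-x,C[:,1]-y)<.045)&(C[:,2]>lo)&(C[:,2]<hi)]
        if len(Q)<20: continue
        (a,b),r=cv2.minEnclosingCircle(Q[:,:2].astype(np.float32)*1000)
        co=np.linalg.lstsq(np.c_[Q[:,:2]-Q[:,:2].mean(0),np.ones(len(Q))],Q[:,2],rcond=None)[0]
        print(n,nm,len(Q),np.round([a,b,r],1),"z",np.round(np.median(Q[:,2])*1000,1))
E
```

```text
time_s: 39.35
eef_pos: [0.4475, -0.3252, 0.023]
eef_rot: [2.211, 2.231, 0.001]
contact_force: [0.1, 1.7, 6.3]
grip_width: 0.441
gripper_force: 41.2
time_s: 39.98
eef_pos: [0.4474, -0.3252, 0.0222]
eef_rot: [-2.211, -2.231, 0.0]
contact_force: [0.2, 0.7, 0.0]
grip_width: 0.699
gripper_force: 0.0
time_s: 40.6
eef_pos: [0.4489, -0.3268, 0.1908]
eef_rot: [2.206, 2.226, 0.002]
contact_force: [1.3, 0.8, 0.2]
grip_width: 0.699
gripper_force: 0.0
time_s: 41.22
eef_pos: [0.4469, -0.1754, 0.1867]
eef_rot: [-2.211, -2.231, 0.002]
contact_force: [-0.9, 0.1, -0.1]
grip_width: 0.7
gripper_force: 0.0
woofer .417 .322 top 528 [416.6 321.3  25.9] z 45.8
woofer .417 .322 scn 455 [420.8 321.8  26. ] z 44.3
cup .513 .322 top 351 [510.4 323.2  27.3] z 33.6
cup .513 .322 scn 410 [515.1 323.6  28.9] z 32.5
tweet .594 .307 top 138 [593.2 309.8  14.2] z 29.8
tweet .594 .307 scn 179 [598.1 309.6  14.4] z 28.0
full .4475 -.325 scn 222 [ 449.5 -324.2   21.4] z 35.7
full .4475 -.325 wr 1814 [ 448.  -324.1   20.4] z 37.9
tshort .527 -.356 scn 123 [ 529.3 -355.1   18.5] z 49.8
tshort .527 -.356 wr 70 [ 518.6 -345.1    5.8] z 48.0
tlong .667 .064 top 117 [666.3  63.   16.4] z 82.1
tlong .667 .064 scn 246 [670.5  64.2  17.2] z 79.4
tub top 622 [764.4  55.6  40.4] z 34.1
tub scn 834 [767.6  56.9  41. ] z 34.5
```

```bash
python3 -c "
from workcell import manip; print(manip.job_done())"
```

```text
the job is handed in; nothing more can be done
None
```

All five parts were set down in their compartments and the job was handed in at about 41 s; the last camera measurements put every part within a few mm of its target at the right height, with the long tube and screw tub unmoved, but no verdict came back.

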